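# Set the jamb block on the stage and hold the hinge leaf to it for pinning

## Robot

A 6-joint arm with a two-finger parallel gripper is mounted at the origin on a cart in front of the work surface, level with it; the furniture and walls round the work are solid. World frame = base frame: x ahead of the robot, y to its left, z up, the work surface at z = 0. Lengths are in m, angles in rad, forces in N, time in s.
With the tool pointing down it reaches from about 0.325 to 1 m from the base axis. Payload 5.1 kg.
Tool frame: the origin (TCP) lies at the very end of the fingers, on their centre line; the grasp point (between the pads) lies 19 mm behind it; z points along the fingers, y is the line along which they close (so a half turn about z gives the same grasp; the last joint's range is limited). The gripper opens to 85 mm and grips with 20 to 120 N. Pads are 22 mm wide; open, the fingers measure 114 mm over their backs; the gripper's body (76 mm by 85 mm) begins 54 mm behind the grasp point. The pads swing forward as they close: fully open they stand 13 mm farther back than shut.
Start: joints at [1.196, 0.124, 1.65, -0, 1.367, -0.083], TCP at [0.187, 0.623, 0.231] pointing down, gripper open.
Joint ranges: [-2.61, 2.61], [-1.02, 2.33], [0.03, 2.71], [-1.35, 4.49], [0.32, 2.68], [-2.91, 2.91]. Speed limits (rad/s): [2.57, 2.57, 3.14, 3.14, 3.14, 3.14].

## Interface

Orientations are given as a 3x3 rotation matrix whose columns are the frame's x, y, z axes.
In Python, from cell import bot, snapshot, camera_info, job gives the robot as it stands.
- The arm moves only by the tool carry_out, never from a script. Its argument "targets" is a list that holds one entry, the list of rows, each a list of 4 numbers: the shift along the tool's x, y, z scaled (see below), then the turn about the tool's z scaled (see below). In form: [[[x, y, z, roll], ...]]. A call has 1 to 20 rows; each row is the pose to reach, as a shift and turn from the pose commanded when the call began, along the tool's axes at that moment; what a row does not reach only later rows make up. The controller multiplies each number of a shift by 400 mm and each number of a turn by pi/2 rad. A row lasts 1/8 s, in which the tool goes at most 62.5 mm and 10.7 degrees, less where a joint would pass 70% of its speed; a pose out of reach is approached as far as the arm can. A call with a number of a shift or a turn outside -1 to 1 is refused whole. A call with a gripper value outside its range is refused whole. "grip" is the closure, from -1 (fully open) to 1 (shut), set as the call begins (left out, the last holds). The fingers move at their own pace and stop on an object; "force" is the grip in N (left out, the last holds). Time passes only in rows, so rows that repeat a pose let the fingers close. It gives the time, the measured TCP pose, the force, the opening and the grip force at its end, in the units of the state.
- bot.read_state(): the state, without advancing time (a new reading comes with each control period).
- snapshot(name): name is "scene" or "top" or "wrist"; returns (picture, depth): 420x560x3 uint8, blue, green, red; 420x560 float32, m along the optical axis (not along the pixel's ray), 0 where there is no reading.
- camera_info(name): a dict with "mtx" (3x3 intrinsics, pixels), "view" (4x4, takes a point from world to camera coordinates). Camera axes: x right, y up, looking along -z (the intrinsics and any distortion apply to the point x, -y, -z); pixel columns grow to the right and rows downward; lengths in m; the calibration is good to about 2 mm. A picture is of the moment at which its call begins: read the wrist's pose just before it. camera_info takes no time and is no camera call; for the wrist camera it gives the pose at the moment of the call.
- job.close_job(): hands the job in; it is judged then, once.
The state is a dict: "clock": time; "q": joint angles; "qvel": joint speeds; "joint_torque": joint torques, N m; "eef_pos": TCP position; "orientation": TCP orientation; "contact_force": force on the tool from outside, world axes, zero at the start; "moment": the same for the moment, N m; "opening": opening from 0.0 (shut) to 1.0 (fully open); "finger_force": force on a finger pad.
Only numpy, scipy, OpenCV 4.12 (cv2) and the standard library are available. Lean on these libraries where they do the work, as an engineer would, in place of code of your own. Each camera call takes 0.05 s, during which the arm holds its last target. There are 200 camera calls.

## Task

Set the wooden jamb block gently down, not dropped, on the aluminium stage plate, centred on the scribed cross between the two blue stops and square to them, with its two steel knuckles toward the robot, and let it go. Then pick up the brass hinge leaf and hold it flat in the air with its knuckle between the two steel ones, without leaning on the block, so that all three knuckle holes line up and the pin could be pushed through; finish while still holding it there. Leave the hinge pin, the screw dish and the tester alone.

Things in the scene. Friction and masses are not known exactly. Their poses are not given: they have to be found in the camera images.
- stage: Aluminium stage plate 130 x 130 x 12 mm, fixed. Origin: centre of its underside, on the table; top 12 mm above. A black cross is scribed along its x and y axes. Two blue stops, 70 mm long (x), 12 wide, 8 high, stand on it with centre lines at y = +44 and -44 mm (76 mm clear between). Its -x side faces the robot, turned up to 0.35 rad.
- jamb_block: Loose jamb block, 0.25 to 0.5 kg: wood 60 (x) x 56 (y) x 40 mm with a 6 mm steel leaf on top. Origin: centre of its underside. Two steel knuckles (tubes along y, 22 mm outside, 13 mm bore, at y = -28..-14 and 14..28 mm, 28 mm gap between) overhang its -x edge, their tops 62 mm above the underside. Starts with -x roughly toward the robot. Grip across y (56 mm) on the wooden sides.
- jamb_axis (a point): Centre of the gap between the two jamb knuckles, on their hole axis: 46 mm from the block's origin toward -x and 51 mm above its underside. Axes as the block's; the hole axis is y.
- hinge_leaf: Loose hinge leaf, 0.1 to 0.2 kg: 6 mm brass plate on a 14 mm black pad, together 52 (x) x 44 (y) x 20 mm, lying pad down. Origin: centre of the pad's underside; centre of mass about 7 mm from it toward +x. One brass knuckle (tube along y, 22 mm outside, 13 mm bore, 22 mm long) stands out beyond its +x edge on a tongue 22 mm wide, 4 mm thick. Grip across y (44 mm).
- leaf_axis (a point): Centre of the leaf's knuckle, on its hole axis: 42 mm from the leaf's origin toward +x and 25 mm above the pad's underside. Axes as the leaf's; the hole axis is y. To match, the leaf's x points the same way as the jamb block's x and this point lies on the point jamb_axis.
- hinge_pin: Bystander: loose steel pin 8 mm thick, 80 mm long, with a flat tab head 18 mm wide and 16 mm high, lying on the table; it is not used. Origin: underside, middle of the shank.
- screw_dish: Bystander: small metal dish of screws, 65 mm across, 19 mm high. Origin: centre of the underside.
- tester: Bystander: dark hand-held tester 104 x 58 x 31 mm. Origin: centre of the underside.

How it is judged:
By the outcome, as a careful person would: the job done as asked, in the order asked, and still so for the second after the job is handed in, while the arm keeps its last pose, push and grip.
It also fails if it takes over 58 s, if anything falls off the work surface, if the arm or the gripper's body presses on something with over 40 N, if the wrist force passes 120 N, or if a joint passes its speed limit or range.

## Working session

There is one attempt and no reset: what is moved stays moved. The work goes in short steps, Python scripts to look and compute and a tool call to move; the robot and the scene stay as the last step left them, time stands still between calls to the robot, and variables do not carry over. Pictures are saved under pics/ and viewed, at most 10 in all, crops included, and the job is handed in when it is done.

Besides the shell and the picture viewer there is one more tool, called after "Emit:" as name(argument=value, ...), one argument or row to a line, values as JSON. carry_out: Moves the arm, as the interface text tells. Its arguments: {"type":"object","properties":{"targets":{"type":"array"},"grip":{"type":"number"},"force":{"type":"number"}},"required":["targets"]}

```bash
ls; mkdir -p pics; cat > h.py <<'E'
import numpy as np, cv2
from cell import bot, snapshot, camera_info, job
def pts(name):
    ci=camera_info(name); im,d=snapshot(name)
    K=np.array(ci["mtx"]);V=np.array(ci["view"])
    v,u=np.mgrid[:420,:560]
    x=(u-K[0,2])/K[0,0]*d; y=(v-K[1,2])/K[1,1]*d
    P=np.stack([x,-y,-d],-1)
    W=(P-V[:3,3])@V[:3,:3]
    W[d<=0]=np.nan
    return im,W,K,V
E
python3 - <<'E'
from h import *
s=bot.read_state()
print({k:np.round(v,3).tolist() for k,v in s.items()})
a,W,K,V=pts("scene");b,W2,K2,V2=pts("top")
np.savez("o.npz",W=W,W2=W2,a=a,b=b)
print(camera_info("top").keys(),np.round(K2,1).tolist(),np.round(V2,3).tolist())
cv2.imwrite("pics/a.png",cv2.resize(b,(800,600)))
cv2.imwrite("pics/b.png",cv2.resize(a,(800,600)))
E
```

```text
pics
{'clock': 0.0, 'q': [1.196, 0.124, 1.652, 0.0, 1.367, -0.083], 'qvel': [-0.0, 0.0, 0.002, -0.0, -0.002, 0.001], 'joint_torque': [0.002, -42.362, -36.545, 0.0, 0.007, 0.0], 'eef_pos': [0.187, 0.622, 0.23], 'orientation': [[-0.958, 0.288, -0.001], [0.288, 0.958, -0.002], [0.0, -0.002, -1.0]], 'contact_force': [-0.389, 0.021, 0.979], 'moment': [0.031, -0.017, 0.005], 'finger_force': 0.0, 'opening': 1.002}
dict_keys(['mtx', 'view']) [[401.5, 0.0, 283.3], [0.0, 401.5, 212.6], [0.0, 0.0, 1.0]] [[-0.012, -1.0, 0.01, 0.001], [0.993, -0.01, 0.121, -0.579], [-0.121, 0.012, 0.993, -0.88], [0.0, 0.0, 0.0, 1.0]]
```

View pics/a.png

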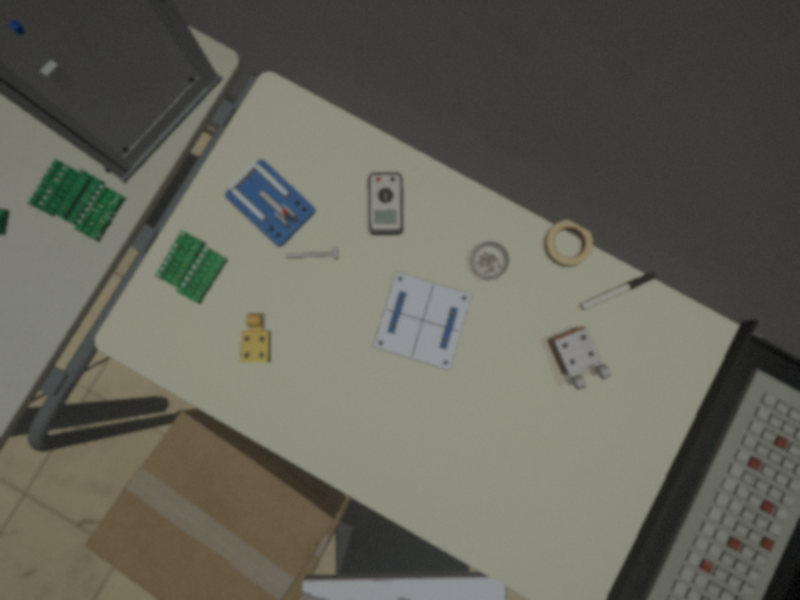

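View pics/b.png

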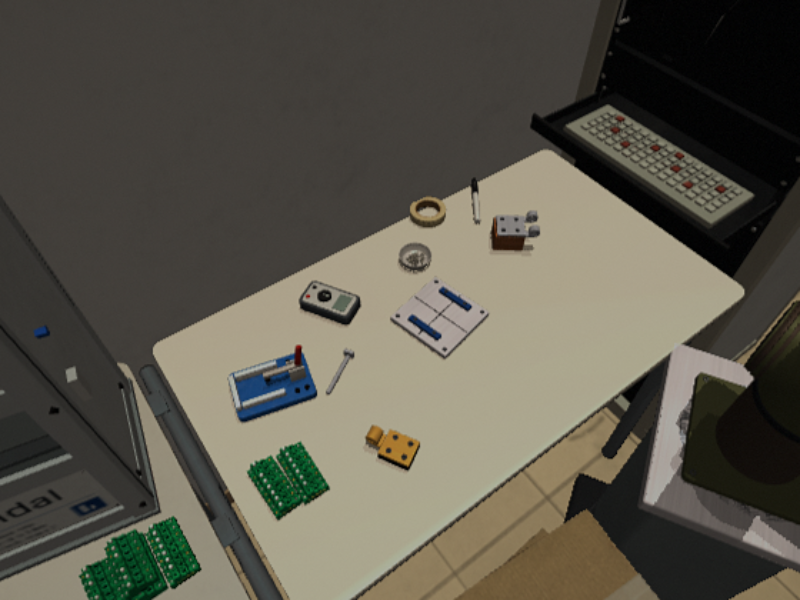

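The top view shows the stage at about (422,320), the block at (577,350) with its knuckles lower right, and the leaf at (255,345) with its knuckle up (+x). The other objects stay clear of these.

```bash
cat >> h.py <<'E'
def ray(uv,z,K,V):
    uv=np.asarray(uv,float).reshape(-1,2)
    c=-V[:3,:3].T@V[:3,3]
    d=np.c_[(uv[:,0]-K[0,2])/K[0,0],-(uv[:,1]-K[1,2])/K[1,1],-np.ones(len(uv))]@V[:3,:3]
    return (c+d*((z-c[2])/d[:,2])[:,None])[:,:2]
def rect(m,z,K,V):
    "fit min-area rect to mask pixels cast on plane z"
    cs,_=cv2.findContours(m.astype(np.uint8),cv2.RETR_EXTERNAL,cv2.CHAIN_APPROX_NONE)
    out=[]
    for c in cs:
        if cv2.contourArea(c)<25: continue
        p=ray(c[:,0],z,K,V)
        (cx,cy),(w,h),a=cv2.minAreaRect((p*1000).astype(np.float32))
        out.append((round(cx,1),round(cy,1),round(w,1),round(h,1),round(a,1)))
    return out
E
python3 - <<'E'
from h import *
o=np.load("o.npz");b=o["b"];W=o["W2"]
ci=camera_info("top");K=np.array(ci["mtx"]);V=np.array(ci["view"])
h=cv2.cvtColor(b,cv2.COLOR_BGR2HSV)
def roi(x0,y0,x1,y1):
    m=np.zeros((420,560),bool);m[int(y0*.7):int(y1*.7),int(x0*.7):int(x1*.7)]=1;return m
print("table z",np.nanmedian(W[...,2][roi(300,400,400,450)]))
R=roi(365,265,480,375)
print("stops",rect(R&(h[...,0]>95)&(h[...,0]<130)&(h[...,1]>100),.02,K,V))
print("stage z",np.nanmedian(W[...,2][roi(405,300,415,310)]))
R=roi(530,310,630,400)
z=W[...,2]
print("blk z",np.nanpercentile(z[R],[50,90,95,99]))
m=R&(z>.03); print("blk all",rect(m,.046,K,V)); 
m2=R&(z>.03)&(h[...,1]<60)&(h[...,2]>110); print("steel",rect(m2,.046,K,V))
R=roi(220,300,290,380)
m=R&(h[...,1]>110)&(h[...,0]<35); print("leaf",rect(m,.02,K,V), np.nanmedian(z[m]))
crop=b[180:300,150:450]; cv2.imwrite("pics/c.png",cv2.resize(b[220:285,370:440],None,fx=8,fy=8))
print(h[int(345*.7),int(255*.7)],h[int(352*.7),int(575*.7)])
E
```

```text
table z 0.0006353962358606592
stops []
stage z 0.012279251831592522
blk z [0.00064533 0.0462001  0.0478191  0.06071741]
blk all [(490.0, -279.0, 90.5, 63.3, 25.5)]
steel [(468.9, -317.2, 19.6, 12.2, 24.1), (501.1, -275.8, 64.7, 55.9, 21.9)]
leaf [(529.5, 235.7, 41.0, 73.5, 89.3)] 0.02134869677736847
[ 24 126 142] [ 30   4 137]
```

View pics/c.png

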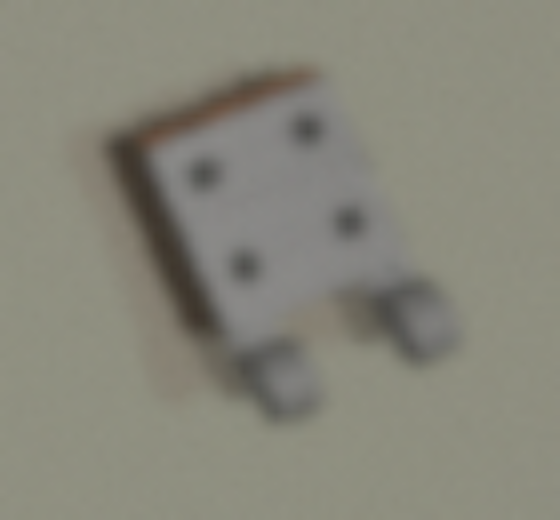

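Close-up: the block's steel top is at the middle and its knuckles point lower right, so its yaw is about +24°.

```bash
cat >> h.py <<'E'
def goal(x,y,z,yaw,p=None,R=None):
    "numbers for carry_out from current pose to TCP xyz with tool y axis at world angle yaw (deg)"
    s=bot.read_state(); p=s["eef_pos"] if p is None else p; R=np.array(s["orientation"])
    t=R.T@(np.array([x,y,z])-p)/0.4
    y0=np.degrees(np.arctan2(R[1,1],R[0,1]))
    r=-((yaw-y0+180)%360-180)/90
    print("move",np.round(t,4).tolist(),"roll",round(r,4),"| y0",round(y0,2))
E
python3 - <<'E'
from h import *
goal(.46,.23,.25,-16.7); goal(.47,-.277,.23,-66)
o=np.load("o.npz");b=o["b"]
ci=camera_info("top");K=np.array(ci["mtx"]);V=np.array(ci["view"])
h=cv2.cvtColor(b,cv2.COLOR_BGR2HSV)
print(h[int(312*.7),int(398*.7)])
m=np.zeros((420,560),bool);m[186:262,256:336]=1
print(rect(m&(h[...,0]>90)&(h[...,0]<130)&(h[...,1]>70),.02,K,V))
ci=camera_info("wrist");V=np.array(ci["view"]);s=bot.read_state()
print(np.round(ci["mtx"],1).tolist(),"cam in tool",np.round(np.array(s["orientation"]).T@(-V[:3,:3].T@V[:3,3]-s["eef_pos"]),3),np.round(V[:3,:3]@s["orientation"],2).tolist())
E
```

```text
move [-0.936, -0.7422, -0.0483] roll 0.9998 | y0 73.28
move [-1.3246, -1.9488, 0.0039] roll 1.5476 | y0 73.28
[108 115 104]
[(541.6, -75.1, 8.5, 38.2, 72.9), (568.5, 8.0, 8.1, 37.5, 71.1)]
[[347.9, 0.0, 278.0], [0.0, 347.9, 213.0], [0.0, 0.0, 1.0]] cam in tool [ 0.074 -0.    -0.142] [[0.0, 1.0, 0.0], [0.96, -0.0, 0.29], [0.29, 0.0, -0.96]]
```

Emit:
carry_out(
  targets=[
    [[-0.15,-0.12,0,0.11],[-0.25,-0.2,0,0.22],[-0.35,-0.3,0,0.33],[-0.47,-0.37,-0.02,0.44],[-0.58,-0.46,-0.03,0.55],[-0.7,-0.55,-0.04,0.66],[-0.82,-0.65,-0.04,0.77],[-0.936,-0.742,-0.04,0.88],[-0.936,-0.742,-0.04,0.99],[-0.936,-0.742,-0.04,1.0]],
  ],
  grip=-1,
)

```text
clock: 1.35
eef_pos: [0.4603, 0.2298, 0.2468]
orientation: [[0.288, 0.958, -0.001], [0.958, -0.288, -0.0], [-0.001, -0.001, -1.0]]
contact_force: [-0.5, 1.0, 0.9]
opening: 0.998
finger_force: 0.0
```

```bash
python3 - <<'E'
from h import *
s=bot.read_state();print(s["eef_pos"],s["q"],s["clock"])
goal(.47,-.05,.25,-66);goal(.47,-.277,.23,-66)
E
```

```text
[0.46027045 0.22979294 0.2467744 ] [ 3.58603948e-01 -1.89556260e-01  1.92986330e+00  1.30333710e-04
  1.40228667e+00  6.50751228e-01] 1.35
move [-0.6628, 0.2248, -0.0079] roll 0.5473 | y0 -16.74
move [-1.2063, 0.3883, 0.0422] roll 0.5473 | y0 -16.74
```

Emit:
carry_out(
  targets=[
    [[-0.12,0.04,0,0.1],[-0.26,0.09,0,0.2],[-0.4,0.14,0,0.3],[-0.54,0.18,0,0.41],[-0.663,0.225,0,0.5],[-0.8,0.26,0,0.547],[-0.94,0.3,0,0.547],[-1.0,0.322,0,0.547],[-1.0,0.322,0,0.547]],
  ],
)

```text
clock: 2.48
eef_pos: [0.4684, -0.1901, 0.2469]
orientation: [[0.913, 0.408, -0.001], [0.408, -0.913, 0.001], [-0.0, -0.001, -1.0]]
contact_force: [-0.4, -0.0, 0.2]
opening: 1.004
finger_force: 0.0
```

```bash
python3 - <<'E'
from h import *
goal(.46,-.277,.23,-66)
a,W,K,V=pts("wrist"); np.savez("w1.npz",a=a,W=W,K=K,V=V)
cv2.imwrite("pics/d.png",a)
E
```

```text
move [-0.1078, 0.1897, 0.0422] roll 0.0009 | y0 -65.91
```

View pics/d.png

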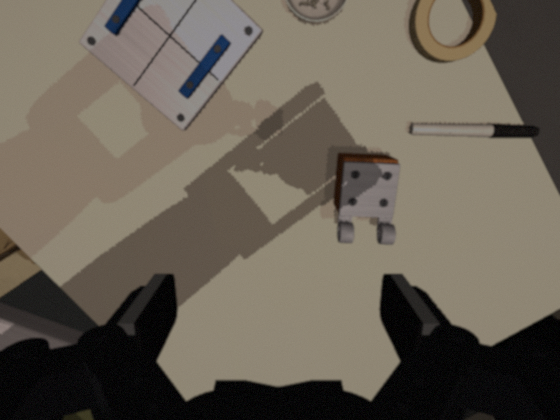

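The wrist view shows the block at about (370,195), almost square to the tool, with its knuckles at (346,232) and (387,233).

```bash
cat > blk.py <<'E'
from h import *
def blk(a,W,K,V,z0=0.):
    hs=cv2.cvtColor(a,cv2.COLOR_BGR2HSV); z=W[...,2]
    m=(z>z0+.040)&(z<z0+.0505)&(hs[...,1]<60)
    m=cv2.morphologyEx(m.astype(np.uint8),cv2.MORPH_CLOSE,np.ones((7,7)))
    m=cv2.morphologyEx(m,cv2.MORPH_OPEN,np.ones((9,9)))
    print("steel plate",rect(m,z0+.046,K,V))
    k=(z>z0+.053)&(z<z0+.068)
    print("knuckles",[(r,) for r in rect(k,z0+.058,K,V)])
E
python3 - <<'E'
from blk import *
o=np.load("w1.npz");blk(o["a"],o["W"],o["K"],o["V"])
a=o["a"];W=o["W"];h=cv2.cvtColor(a,cv2.COLOR_BGR2HSV)
m=(W[...,2]>.04)&(W[...,2]<.0505); print(m.sum(), np.nanmedian(W[170:200,355:390].reshape(-1,3),0))
print(h[185,370],h[190,370])
print(rect(m,.046,o["K"],o["V"]))
print(rect((h[...,0]>95)&(h[...,0]<125)&(h[...,1]>110),.02,o["K"],o["V"]))
E
```

```text
steel plate [(497.3, -278.0, 63.7, 56.4, 21.8), (653.7, -390.2, 15.3, 7.3, 37.4), (688.7, -330.2, 6.3, 8.4, 24.1), (699.7, -311.8, 3.8, 7.7, 24.1)]
knuckles [((469.1, -312.0, 20.5, 16.1, 24.2),), ((453.2, -273.7, 20.5, 15.1, 24.2),), ((680.8, -347.9, 82.5, 11.9, 60.4),)]
4290 [ 0.50713164 -0.27698052  0.04541222]
[ 5 19 80] [  8  23 133]
[(489.3, -281.2, 86.4, 56.5, 21.8), (673.8, -355.9, 111.8, 8.4, 60.1)]
[(540.9, -78.3, 10.6, 66.9, 72.9), (553.4, 9.0, 11.7, 38.5, 73.0)]
```

```bash
python3 - <<'E'
from h import *
goal(.5005,-.2765,.09,-67.5);goal(.5005,-.2765,.012,-67.5)
E
```

```text
move [-0.016, 0.2325, 0.392] roll 0.0182 | y0 -65.86
move [-0.016, 0.2328, 0.587] roll 0.0182 | y0 -65.86
```

Emit:
carry_out(
  targets=[
    [[-0.01,0.12,0.05,0.01],[-0.016,0.2,0.15,0.018],[-0.016,0.2325,0.25,0.018],[-0.016,0.2325,0.35,0.018],[-0.016,0.2325,0.42,0.018],[-0.016,0.2325,0.48,0.018],[-0.016,0.2325,0.54,0.018],[-0.016,0.2325,0.57,0.018],[-0.016,0.2325,0.587,0.018],[-0.016,0.2325,0.587,0.018]],
  ],
  grip=-1,
)

```text
clock: 3.78
eef_pos: [0.5008, -0.2767, 0.0127]
orientation: [[0.924, 0.382, 0.0], [0.382, -0.924, -0.0], [0.0, 0.0, -1.0]]
contact_force: [-0.1, -0.7, -0.2]
opening: 0.999
finger_force: 0.0
```

Emit:
carry_out(
  targets=[
    [[0,0,0,0],[0,0,0,0],[0,0,0,0],[0,0,0,0],[0,0,0,0],[0,0,0,0]],
  ],
  grip=1,
  force=50,
)

```text
clock: 4.53
eef_pos: [0.5013, -0.2776, 0.0137]
orientation: [[0.924, 0.381, 0.001], [0.381, -0.924, -0.001], [0.001, 0.001, -1.0]]
contact_force: [-0.5, 0.9, 5.7]
opening: 0.647
finger_force: 56.2
```

Emit:
carry_out(
  targets=[
    [[0,0,-0.04,0],[0,0,-0.1,0],[0,0,-0.17,0],[0,0,-0.2,0],[0,0,-0.2,0],[0,0,-0.2,0]],
  ],
)

```text
clock: 5.28
eef_pos: [0.4996, -0.2765, 0.091]
orientation: [[0.924, 0.382, -0.002], [0.382, -0.924, 0.001], [-0.001, -0.002, -1.0]]
contact_force: [0.5, -0.2, -3.9]
opening: 0.647
finger_force: 55.4
```

```bash
python3 - <<'E'
from blk import *
s=bot.read_state();p=s["eef_pos"];R=np.array(s["orientation"]);print(p,s["q"])
a,W,K,V=pts("wrist"); np.savez("w2.npz",a=a,W=W,K=K,V=V,p=p,R=R)
cv2.imwrite("pics/e.png",a)
goal(.555-.05,-.0335,.1,-108)
E
```

```text
[ 0.49958774 -0.27653882  0.09101937] [-5.99532683e-01  8.21927842e-02  1.94366684e+00 -5.86972465e-05
  1.11832869e+00  5.79828826e-01]
move [0.2444, -0.5563, -0.022] roll 0.4492 | y0 -67.57
```

View pics/e.png

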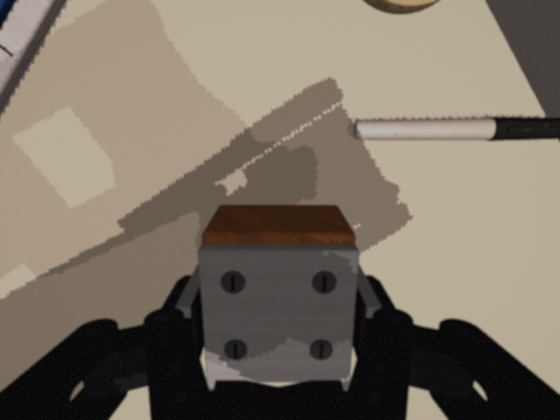

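The block hangs square in the grip; its front lower wood edge is at row 205 and the steel front top edge near row 245.

```bash
python3 - <<'E'
from blk import *
o=np.load("w2.npz");a,W,K,V,p,R=[o[k] for k in "aWKVpR"]
g=a[195:260,240:320].mean(1)
for v in range(195,258): print(v,g[v-195].round().astype(int).tolist(),end=" ")
print()
z=W[...,2]; print("top z",np.nanmedian(z[290:330,260:300]))
for v,zz in [(203.5,.0775),(204.5,.0775),(205.5,.0775),(243,.1235),(246,.1235),(248,.1235)]:
    q=ray([[280,v]],zz,K,V)[0]; print(v,zz,(R.T@(np.r_[q,0]-p))[:2]*1000)
# left/right edges of top
for v in (270,340):
    r=a[v,180:380].astype(int).sum(1); d=np.abs(np.diff(cv2.GaussianBlur(r.astype(np.float32).reshape(1,-1),(5,1),0)[0])); print(v,np.argsort(d)[-6:]+180)
for v in (250,380): print(W[v,260:300].mean(0), (R.T@(np.nanmedian(W[v,260:300],0)-p))*1000)
# front wood edge line slope
e=[np.argmax((a[190:225,u,0].astype(int)<75)&(a[190:225,u,2].astype(int)-a[190:225,u,0]>30))+190 for u in range(230,330,10)];print(e)
E
```

```text
195 [80, 92, 104] 196 [81, 93, 104] 197 [81, 93, 104] 198 [81, 93, 105] 199 [83, 95, 106] 200 [84, 96, 107] 201 [84, 97, 108] 202 [84, 97, 109] 203 [81, 93, 105] 204 [65, 77, 90] 205 [40, 52, 69] 206 [20, 33, 54] 207 [14, 29, 51] 208 [14, 29, 52] 209 [15, 30, 52] 210 [15, 29, 52] 211 [15, 29, 52] 212 [15, 29, 52] 213 [15, 30, 52] 214 [15, 30, 52] 215 [15, 30, 52] 216 [15, 30, 52] 217 [15, 30, 52] 218 [15, 30, 53] 219 [15, 30, 52] 220 [15, 30, 53] 221 [16, 30, 53] 222 [15, 30, 53] 223 [16, 30, 53] 224 [15, 30, 53] 225 [15, 30, 53] 226 [15, 30, 53] 227 [15, 30, 53] 228 [15, 29, 53] 229 [15, 30, 53] 230 [16, 30, 53] 231 [16, 31, 56] 232 [18, 34, 61] 233 [19, 37, 66] 234 [21, 40, 69] 235 [21, 41, 71] 236 [22, 41, 72] 237 [22, 42, 73] 238 [22, 42, 73] 239 [22, 42, 73] 240 [22, 42, 73] 241 [22, 41, 72] 242 [22, 41, 72] 243 [26, 42, 70] 244 [38, 47, 66] 245 [47, 51, 59] 246 [51, 52, 57] 247 [52, 53, 57] 248 [54, 55, 59] 249 [59, 60, 64] 250 [64, 65, 70] 251 [68, 69, 74] 252 [70, 71, 76] 253 [71, 72, 77] 254 [71, 72, 77] 255 [72, 73, 78] 256 [72, 73, 78] 257 [72, 74, 79] 
top z 0.12248456303530092
203.5 0.0775 [31.80571274  1.58914994]
204.5 0.0775 [31.32578597  1.59044019]
205.5 0.0775 [30.84502145  1.59173269]
243 0.1235 [30.69798759  1.41939325]
246 0.1235 [29.60959667  1.42231931]
248 0.1235 [28.88071432  1.42427886]
270 [194 193 363 360 362 361]
340 [353 202 204 351 352 203]
[ 0.52526481 -0.26709844  0.12190514] [ 27.31838756   1.00053697 -31.00701038]
[ 0.47520361 -0.28789045  0.1225504 ] [-26.58304914   1.09884365 -31.5090846 ]
[np.int64(206), np.int64(206), np.int64(206), np.int64(206), np.int64(206), np.int64(206), np.int64(206), np.int64(206), np.int64(206), np.int64(206)]
```

```bash
python3 - <<'E'
from h import *
goal(.469,-.006,.16,-108)
E
```

```text
move [0.1872, -0.6545, -0.1717] roll 0.4492 | y0 -67.57
```

Emit:
carry_out(
  targets=[
    [[0,-0.05,-0.05,0.05],[0.05,-0.14,-0.1,0.11],[0.08,-0.24,-0.172,0.19],[0.1,-0.34,-0.172,0.27],[0.13,-0.44,-0.172,0.34],[0.16,-0.54,-0.172,0.41],[0.187,-0.62,-0.172,0.449],[0.187,-0.655,-0.172,0.449],[0.187,-0.655,-0.172,0.449],[0.187,-0.655,-0.172,0.449]],
  ],
)

```text
clock: 6.58
eef_pos: [0.4697, -0.0073, 0.1611]
orientation: [[0.951, -0.309, -0.0], [-0.309, -0.951, -0.001], [-0.0, 0.001, -1.0]]
contact_force: [0.5, -0.5, -4.1]
opening: 0.642
finger_force: 55.6
```

```bash
cat > stage.py <<'E'
from h import *
def stage():
    s=bot.read_state();p=s["eef_pos"];print("tcp",p,s["clock"])
    a,W,K,V=pts("wrist"); 
    h=cv2.cvtColor(a,cv2.COLOR_BGR2HSV)
    m=(h[...,0]>95)&(h[...,0]<130)&(h[...,1]>100)
    m=cv2.morphologyEx(m.astype(np.uint8),cv2.MORPH_CLOSE,np.ones((5,5)))
    print(rect(m,.02,K,V)); return a,W,K,V
E
python3 - <<'E'
from stage import *
a,W,K,V=stage();cv2.imwrite("pics/f.png",a);np.savez("w3.npz",a=a,W=W,K=K,V=V)
E
```

```text
tcp [ 0.46972224 -0.00725322  0.16108875] 6.575
[(262.6, 87.9, 21.4, 18.1, 86.0), (197.9, -115.7, 23.9, 13.6, 22.6), (232.7, -9.7, 28.6, 19.5, 72.0), (193.5, -135.6, 14.5, 21.0, 52.6), (208.3, -130.4, 11.7, 15.3, 25.7), (181.3, -192.4, 53.7, 34.7, 72.0), (322.1, 245.4, 33.9, 45.0, 3.8), (264.0, 57.4, 15.6, 39.6, 79.0), (266.4, 36.0, 15.4, 28.0, 83.3), (350.7, 312.3, 20.9, 42.2, 56.7), (301.9, 140.6, 13.8, 37.2, 41.5), (253.6, 15.5, 25.3, 52.9, 55.7), (288.4, 113.7, 30.8, 68.9, 7.3), (344.5, 262.1, 29.5, 50.8, 21.0), (204.8, -173.7, 36.1, 46.6, 81.5), (235.5, -102.5, 41.1, 18.3, 5.7), (368.2, 270.7, 31.8, 23.9, 49.5), (336.4, 169.4, 5.7, 16.3, 62.2), (356.2, 211.0, 6.5, 13.8, 77.3), (380.9, 269.2, 5.0, 15.0, 16.7), (311.5, 149.7, 28.4, 74.2, 61.4), (242.4, -174.5, 15.6, 6.1, 9.8), (381.1, 246.4, 13.5, 16.6, 61.3), (378.7, 221.9, 35.1, 19.8, 65.1), (251.3, -144.4, 54.1, 42.2, 8.9), (283.5, -129.8, 9.0, 14.0, 17.8), (379.3, 184.0, 24.5, 12.5, 17.7), (285.1, -107.3, 29.6, 19.8, 8.3), (396.3, 207.0, 13.1, 20.4, 75.5), (270.5, -49.5, 60.6, 114.8, 63.2), (373.5, 141.6, 48.9, 45.6, 45.3), (392.0, 116.7, 13.5, 6.7, 26.3), (567.2, 6.4, 11.1, 67.1, 72.3), (541.1, -76.7, 10.9, 67.0, 72.6)]
```

View pics/f.png

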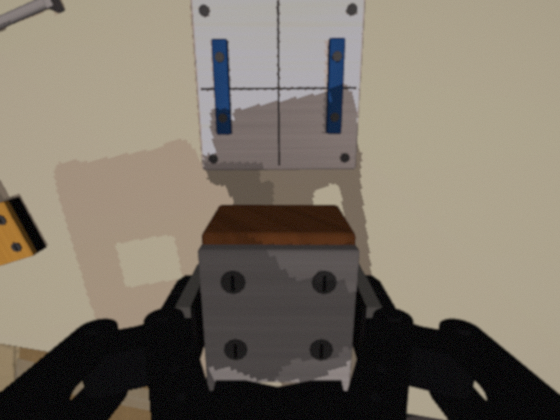

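The stage is fully visible, with its cross at (279,88) and its stops at (222,85) and (336,85).

```bash
python3 - <<'E'
from h import *
o=np.load("w3.npz");K,V=o["K"],o["V"]
print(ray([[278.8,88.3]],.012,K,V))
q=ray([[278.5,5],[279,160],[205,88.5],[355,88]],.012,K,V);print(np.degrees(np.arctan2(*(q[0]-q[1])[::-1])),np.degrees(np.arctan2(*(q[2]-q[3])[::-1])))
goal(.5533,-.0337,.045,-107.5)
E
```

```text
[[ 0.55393091 -0.03570131]]
-17.713102350270987 72.23797883357012
move [0.2188, -0.0021, 0.2905] roll -0.0059 | y0 -108.03
```

Emit:
carry_out(
  targets=[
    [[0.05,0,0.02,0],[0.12,-0.001,0.07,-0.005],[0.18,-0.001,0.13,-0.005],[0.2185,-0.001,0.19,-0.005],[0.2185,-0.001,0.25,-0.005],[0.2185,-0.001,0.29,-0.005],[0.2185,-0.001,0.29,-0.005],[0.2185,-0.001,0.29,-0.005]],
  ],
)

```text
clock: 7.62
eef_pos: [0.5537, -0.0333, 0.0463]
orientation: [[0.953, -0.301, 0.002], [-0.301, -0.953, -0.0], [0.002, -0.0, -1.0]]
contact_force: [-0.1, -1.3, -3.5]
opening: 0.648
finger_force: 55.4
```

```bash
python3 - <<'E'
from h import *
goal(.5532,-.0340,.0285,-107.6);s=bot.read_state();print(s["eef_pos"],s["contact_force"])
E
```

```text
move [-0.0007, 0.002, 0.0445] roll 0.0006 | y0 -107.54
[ 0.55367679 -0.03331744  0.04631525] [-0.08227609 -1.26975946 -3.53016477]
```

Emit:
carry_out(
  targets=[
    [[-0.0007,0.002,0.015,0],[-0.0007,0.002,0.028,0],[-0.0007,0.002,0.036,0],[-0.0007,0.002,0.041,0],[-0.0007,0.002,0.044,0],[-0.0007,0.002,0.0455,0]],
  ],
)

```text
clock: 8.38
eef_pos: [0.5525, -0.0337, 0.0271]
orientation: [[0.954, -0.301, 0.0], [-0.301, -0.954, -0.0], [0.0, 0.0, -1.0]]
contact_force: [-0.6, 0.5, -3.9]
opening: 0.645
finger_force: 55.5
```

Emit:
carry_out(
  targets=[
    [[0,0,0.001,0],[0,0,0.002,0],[0,0,0.003,0],[0,0,0.003,0]],
  ],
)

```text
clock: 8.88
eef_pos: [0.5524, -0.0337, 0.0259]
orientation: [[0.954, -0.301, -0.0], [-0.301, -0.954, 0.0], [-0.0, 0.0, -1.0]]
contact_force: [-0.2, -0.4, -4.8]
opening: 0.653
finger_force: 55.5
```

Emit:
carry_out(
  targets=[
    [[0,0,0.001,0],[0,0,0.002,0],[0,0,0.002,0]],
  ],
)

```text
clock: 9.25
eef_pos: [0.5525, -0.0337, 0.0257]
orientation: [[0.954, -0.301, -0.0], [-0.301, -0.954, -0.0], [-0.0, 0.0, -1.0]]
contact_force: [-4.3, 1.7, 3.6]
opening: 0.645
finger_force: 56.3
```

Emit:
carry_out(
  targets=[
    [[0,0,0.001,0],[0,0,0.002,0],[0,0,0.002,0]],
  ],
)

```text
clock: 9.62
eef_pos: [0.5526, -0.0337, 0.0257]
orientation: [[0.954, -0.301, -0.001], [-0.301, -0.954, -0.0], [-0.001, 0.0, -1.0]]
contact_force: [-7.3, 1.3, 9.4]
opening: 0.647
finger_force: 57.2
```

Emit:
carry_out(
  targets=[
    [[0,0,-0.003,0],[0,0,-0.003,0],[0,0,-0.003,0],[0,0,-0.003,0],[0,0,-0.003,0]],
  ],
  grip=-1,
)

```text
clock: 10.25
eef_pos: [0.5524, -0.0337, 0.0254]
orientation: [[0.954, -0.301, -0.0], [-0.301, -0.954, -0.0], [-0.0, 0.0, -1.0]]
contact_force: [0.3, 0.0, -0.3]
opening: 0.998
finger_force: 0.0
```

Emit:
carry_out(
  targets=[
    [[0,0,-0.03,0],[0,0,-0.08,0],[0,0,-0.15,0],[-0.08,0,-0.27,0],[-0.16,0,-0.35,0],[-0.225,0,-0.4,0],[-0.225,0,-0.4,0],[-0.225,0,-0.4,0]],
  ],
)

```text
clock: 11.25
eef_pos: [0.467, -0.0067, 0.1859]
orientation: [[0.954, -0.301, 0.001], [-0.301, -0.954, -0.0], [0.001, -0.0, -1.0]]
contact_force: [-0.3, -0.4, -0.2]
opening: 1.0
finger_force: 0.0
```

```bash
python3 - <<'E'
from blk import *
s=bot.read_state();print(s["eef_pos"])
a,W,K,V=pts("wrist"); np.savez("w4.npz",a=a,W=W,K=K,V=V);cv2.imwrite("pics/g.png",a)
blk(a,W,K,V,.012)
h=cv2.cvtColor(a,cv2.COLOR_BGR2HSV)
m=(h[...,0]>95)&(h[...,0]<130)&(h[...,1]>100)&(W[...,2]>.005); m[230:]=0
print(rect(m,.02,K,V))
E
```

```text
[ 0.46701464 -0.00670108  0.18594574]
steel plate [(549.3, -33.3, 55.7, 60.8, 72.5)]
knuckles [((504.5, -41.0, 14.0, 20.3, 72.5),), ((517.1, -1.0, 14.0, 20.4, 71.6),)]
[(541.3, -76.6, 10.5, 66.5, 72.4), (567.4, 6.3, 10.9, 66.5, 72.5)]
```

View pics/g.png

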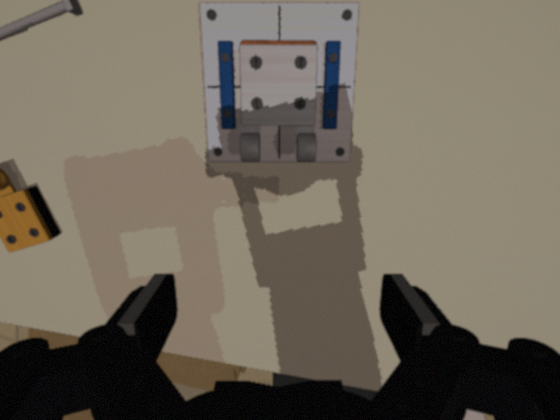

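The block stands between the stops, square, with its knuckles at (250,145) and (306,145); a brown rim shows at rows 41–46.

```bash
python3 - <<'E'
from h import *
o=np.load("w4.npz");a,W,K,V=[o[k] for k in "aWKV"]
X=np.array([.954,-.301]);Y=np.array([.301,.954]);c=np.array([.5542,-.0353])
for v in list(range(36,52))+list(range(112,166,3)):
    P=np.nanmedian(W[v,245:255],0); print(v,a[v,245:255].mean(0).astype(int),"x %.1f z %.1f"%(((P[:2]-c)@X)*1000,P[2]*1000))
r=a[70].astype(int)
for u in list(range(228,246))+list(range(310,330)): print(u,r[u].tolist(),"y %.1f z %.1f"%(((W[70,u,:2]-c)@Y)*1000,W[70,u,2]*1000),end="; ")
o=np.load("w2.npz");W2=o["W"];p,R=o["p"],o["R"]
print()
for v in range(200,256,4): 
    q=(R.T@(np.nanmedian(W2[v,270:290],0)-p))*1000; print(v,q.round(1).tolist())
E
```

```text
36 [145 142 145] x 39.2 z 11.2
37 [146 143 145] x 38.4 z 11.2
38 [139 138 140] x 37.7 z 11.5
39 [116 117 124] x 37.1 z 11.3
40 [ 78  86 107] x 36.1 z 11.5
41 [ 45  67 107] x 28.9 z 50.8
42 [ 36  66 114] x 28.2 z 51.5
43 [ 52  74 119] x 27.5 z 51.3
44 [ 84  93 120] x 26.9 z 51.4
45 [113 115 127] x 25.1 z 57.4
46 [127 129 137] x 24.5 z 57.5
47 [131 133 142] x 24.0 z 56.6
48 [132 134 143] x 23.1 z 57.3
49 [133 135 144] x 22.6 z 57.4
50 [133 136 145] x 21.9 z 57.8
51 [133 136 145] x 21.4 z 57.6
112 [79 80 85] x -20.4 z 57.3
115 [77 78 83] x -22.5 z 57.5
118 [74 76 81] x -24.7 z 57.6
121 [75 76 82] x -26.9 z 57.2
124 [72 73 78] x -29.1 z 57.5
127 [75 77 82] x -31.4 z 55.9
130 [77 78 83] x -33.6 z 55.4
133 [53 53 57] x -35.4 z 62.6
136 [57 58 61] x -37.1 z 68.2
139 [61 62 66] x -39.3 z 69.8
142 [66 67 73] x -41.1 z 72.0
145 [72 73 78] x -43.2 z 72.2
148 [75 76 81] x -45.3 z 72.9
151 [70 71 76] x -47.4 z 72.8
154 [63 64 70] x -49.7 z 72.0
157 [59 60 64] x -51.9 z 71.5
160 [49 51 54] x -54.5 z 69.0
163 [71 82 93] x -67.4 z -0.4
228 [89, 52, 27] y 41.9 z 19.3; 229 [88, 50, 20] y 41.2 z 18.4; 
[... 863 characters left out ...]
11.2; 319 [147, 143, 145] y -34.1 z 10.4; 320 [144, 143, 146] y -34.7 z 12.5; 321 [140, 139, 145] y -35.5 z 12.5; 322 [132, 135, 145] y -36.5 z 11.6; 323 [117, 122, 131] y -37.3 z 11.3; 324 [93, 93, 102] y -38.1 z 12.2; 325 [71, 59, 57] y -38.2 z 17.8; 326 [79, 47, 26] y -38.9 z 18.8; 327 [88, 51, 24] y -39.7 z 19.5; 328 [91, 52, 23] y -40.7 z 18.2; 329 [90, 52, 25] y -41.3 z 19.2; 
200 [12.9, 1.6, 91.5]
204 [10.2, 1.6, 91.8]
208 [31.2, 1.2, 7.1]
212 [31.3, 1.1, 0.7]
216 [31.3, 1.1, -5.0]
220 [31.4, 1.0, -10.1]
224 [31.5, 1.1, -15.5]
228 [31.4, 0.9, -20.0]
232 [31.2, 0.9, -23.8]
236 [30.2, 1.0, -24.8]
240 [28.8, 1.0, -25.3]
244 [27.2, 1.0, -25.5]
248 [27.5, 1.0, -29.7]
252 [26.7, 0.9, -31.4]
```

```bash
python3 - <<'E'
from h import *
goal(.45,.235,.19,-90)
E
```

```text
move [-0.2222, -0.5636, -0.0119] roll -0.1948 | y0 -107.54
```

Emit:
carry_out(
  targets=[
    [[-0.03,-0.07,0,-0.05],[-0.08,-0.2,-0.01,-0.11],[-0.12,-0.34,-0.01,-0.19],[-0.18,-0.46,-0.01,-0.195],[-0.222,-0.55,-0.01,-0.195],[-0.222,-0.564,-0.01,-0.195],[-0.222,-0.564,-0.01,-0.195]],
  ],
)

```text
clock: 12.18
eef_pos: [0.4501, 0.235, 0.1885]
orientation: [[1.0, 0.001, -0.002], [0.001, -1.0, -0.001], [-0.002, 0.001, -1.0]]
contact_force: [0.5, 0.7, -0.3]
opening: 1.0
finger_force: 0.0
```

```bash
python3 - <<'E'
from h import *
s=bot.read_state();print(s["eef_pos"],s["clock"])
a,W,K,V=pts("wrist"); np.savez("w5.npz",a=a,W=W,K=K,V=V);cv2.imwrite("pics/i.png",a)
h=cv2.cvtColor(a,cv2.COLOR_BGR2HSV);z=W[...,2]
m=(h[...,0]<35)&(h[...,1]>120)&(z>.012);m[260:]=0
pl=m&(z<.024)
op=lambda q:cv2.morphologyEx(q.astype(np.uint8),cv2.MORPH_OPEN,np.ones((5,5)))
print("all",rect(m,.02,K,V)); print("plate",rect(op(cv2.morphologyEx(pl.astype(np.uint8),cv2.MORPH_CLOSE,np.ones((7,7)))),.02,K,V)); print("kn",rect(op(m&(z>.028)),.032,K,V))
E
```

```text
[0.45008536 0.23500016 0.18849782] 12.175
all [(540.0, 1.9, 16.3, 7.4, 13.4), (528.0, 235.1, 42.8, 78.6, 88.8)]
plate [(538.8, 0.8, 13.4, 5.8, 13.4), (517.1, 235.3, 42.8, 56.6, 88.9)]
kn [(555.9, 235.2, 18.4, 20.7, 0.1)]
```

View pics/i.png

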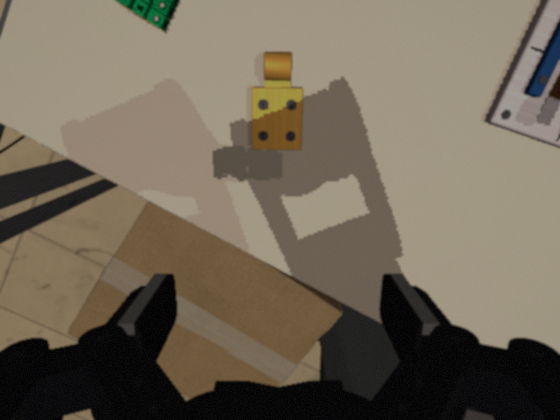

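The leaf is at (277,118), its knuckle at (278,66) pointing away (+x), nearly square to the tool.

```bash
python3 - <<'E'
from h import *
goal(.5195,.2363,.0035,-91.1)
E
```

```text
move [0.1741, -0.0051, 0.4627] roll 0.012 | y0 -90.02
```

Emit:
carry_out(
  targets=[
    [[0.08,-0.003,0.05,0.012],[0.15,-0.004,0.13,0.012],[0.174,-0.004,0.22,0.012],[0.174,-0.004,0.3,0.012],[0.174,-0.004,0.37,0.012],[0.174,-0.004,0.42,0.012],[0.174,-0.004,0.45,0.012],[0.174,-0.004,0.462,0.012],[0.174,-0.004,0.462,0.012]],
  ],
)

```text
clock: 13.35
eef_pos: [0.5199, 0.237, 0.0052]
orientation: [[1.0, -0.018, 0.001], [-0.018, -1.0, 0.0], [0.001, -0.0, -1.0]]
contact_force: [-0.0, 0.2, 1.1]
opening: 0.997
finger_force: 0.0
```

Emit:
carry_out(
  targets=[
    [[0,0,0,0],[0,0,0,0],[0,0,0,0],[0,0,0,0],[0,0,0,0],[0,0,0,0],[0,0,0,0]],
  ],
  grip=1,
  force=60,
)

```text
clock: 14.22
eef_pos: [0.5204, 0.2373, 0.0058]
orientation: [[1.0, -0.018, 0.002], [-0.018, -1.0, 0.001], [0.002, -0.001, -1.0]]
contact_force: [-0.1, -0.7, 5.6]
opening: 0.498
finger_force: 63.4
```

Emit:
carry_out(
  targets=[
    [[0,0,-0.02,0],[0,0,-0.06,0],[0,0,-0.12,0],[0,0,-0.2,0],[0,0,-0.28,0],[0,0,-0.3,0],[0,0,-0.3,0],[0,0,-0.3,0]],
  ],
)

```text
clock: 15.22
eef_pos: [0.5184, 0.2365, 0.1229]
orientation: [[1.0, -0.018, -0.003], [-0.018, -1.0, -0.001], [-0.003, 0.001, -1.0]]
contact_force: [-0.2, 0.3, -1.2]
opening: 0.499
finger_force: 62.7
```

```bash
python3 - <<'E'
from h import *
s=bot.read_state();p=s["eef_pos"];R=np.array(s["orientation"]);print(p,s["clock"],s["q"])
a,W,K,V=pts("wrist"); np.savez("w6.npz",a=a,W=W,K=K,V=V,p=p,R=R);cv2.imwrite("pics/j.png",a)
T=(W-p)@R*1000  # tool frame
h=cv2.cvtColor(a,cv2.COLOR_BGR2HSV)
for v in range(190,400,6):
    q=np.nanmedian(T[v,265:293],0); print(v,h[v,278].tolist(),q.round(1).tolist())
E
```

```text
[0.51835811 0.23648854 0.12287773] 15.225 [ 3.33824086e-01  4.28852511e-02  1.92609190e+00 -4.28449433e-05
  1.17573966e+00  1.92309085e+00]
190 [18, 190, 83] [46.6, 0.6, -22.4]
196 [17, 176, 94] [45.1, 0.7, -24.8]
202 [17, 186, 104] [43.4, 0.6, -26.7]
208 [17, 178, 109] [41.7, 0.6, -28.0]
214 [17, 171, 118] [39.7, 0.6, -28.5]
220 [18, 176, 119] [37.7, 0.6, -28.9]
226 [17, 178, 113] [35.5, 0.4, -28.9]
232 [17, 177, 105] [33.2, 0.6, -28.5]
238 [17, 176, 81] [30.4, 0.6, -27.2]
244 [17, 174, 91] [21.8, 0.6, -11.3]
250 [17, 170, 90] [20.0, 0.6, -13.2]
256 [18, 181, 90] [17.4, 0.6, -13.2]
262 [18, 179, 91] [14.8, 0.6, -13.5]
268 [17, 178, 90] [12.2, 0.6, -13.5]
274 [17, 167, 93] [9.5, 0.8, -13.5]
280 [17, 177, 92] [6.7, 0.6, -13.2]
286 [17, 185, 88] [3.8, 0.4, -13.1]
292 [18, 184, 90] [1.3, 0.6, -13.6]
298 [17, 172, 92] [-1.7, 0.6, -13.2]
304 [17, 185, 91] [-4.5, 0.6, -13.3]
310 [18, 176, 90] [-7.3, 0.9, -13.3]
316 [17, 178, 90] [-10.1, 0.7, -13.5]
322 [17, 179, 91] [-13.2, 0.7, -13.3]
328 [17, 182, 91] [-16.0, 0.7, -13.5]
334 [17, 184, 90] [-19.0, 0.7, -13.5]
340 [18, 190, 90] [-22.2, 0.7, -13.3]
346 [17, 189, 89] [-25.1, 0.7, -13.5]
352 [17, 174, 157] [-28.4, 0.5, -13.3]
358 [19, 50, 173] [-144.8, 1.1, 123.9]
364 [19, 51, 165] [-152.1, 1.1, 124.8]
370 [17, 113, 126] [-304.3, 1.6, 291.2]
376 [17, 113, 124] [-315.8, 1.6, 291.7]
382 [17, 115, 122] [-327.1, 1.6, 291.8]
388 [20, 121, 19] [10.2, 0.5, -74.3]
394 [150, 77, 10] [11.3, 0.5, -77.3]
```

View pics/j.png

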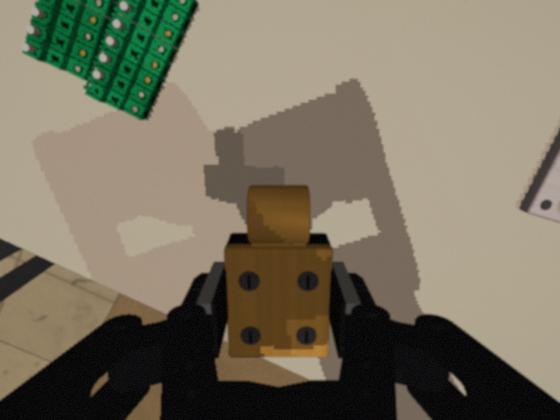

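The leaf hangs flat and square in the grip, its knuckle at (279,214).

```bash
cat > fit.py <<'E'
from h import *
from scipy.optimize import least_squares
def circ(x,z,r=11.,s=-1):
    ok=np.isfinite(x)&np.isfinite(z);x,z=x[ok],z[ok]
    f=least_squares(lambda c:np.hypot(x-c[0],z-c[1])-r,[np.median(x),np.median(z)+s*9],loss="soft_l1",f_scale=.5)
    return f.x.round(2),round(float(np.sqrt(np.mean(f.fun**2))),2),len(x)
E
python3 - <<'E'
from fit import *
o=np.load("w6.npz");T=(o["W"]-o["p"])@o["R"]*1000
q=T[188:240,258:300].reshape(-1,3);print("leaf kn tool",circ(q[:,0],q[:,2],s=1))
# knuckle y edges
for v in (210,220):
    b=np.where(T[v,:,2]<-20)[0]; b=b[(b>230)&(b<330)]; print(T[v,b[0]],T[v,b[-1]],b[0],b[-1])
o=np.load("w4.npz");W=o["W"];c=np.array([.5542,-.0353]);X=np.array([.954,-.301]);Y=np.array([.301,.954])
S=np.dstack([(W[...,:2]-c)@X,(W[...,:2]-c)@Y,W[...,2]])*1000
for u0,u1 in((243,257),(299,313)):
    q=S[134:160,u0:u1].reshape(-1,3);q=q[q[:,2]>60];print("jamb",circ(q[:,0],q[:,2]),np.nanmedian(q[:,1]))
for v in (143,150):
    b=np.where(S[v,:,2]>62)[0];b=b[(b>230)&(b<330)];g=np.diff(b).argmax();print(S[v,b[[0,g,g+1,-1]],1].round(1),b[[0,g,g+1,-1]])
E
```

```text
leaf kn tool (array([ 36.45, -18.07]), 0.54, 2175)
[ 40.70275749 -10.25244873 -27.20745881] [ 40.89174934  11.31238666 -27.78911012] 247 310
[ 37.48382616 -10.23132792 -28.40335074] [ 37.59515749  11.32388039 -28.69141468] 247 310
jamb (array([-46.42,  61.99]), 0.58, 362) 21.5111851039621
jamb (array([-46.48,  62.03]), 0.6, 359) -19.583744536065677
[ 28.3  14.5 -13.9 -26.9] [240 259 298 316]
[ 28.3  14.5 -13.8 -26.8] [240 259 298 316]
```

```bash
python3 - <<'E'
from h import *
goal(.399,.0147,.06,-107.5)
E
```

```text
move [-0.2876, 0.5598, 0.1584] roll 0.1827 | y0 -91.06
```

Emit:
carry_out(
  targets=[
    [[-0.06,0.06,0,0.04],[-0.14,0.16,0,0.09],[-0.22,0.28,0,0.15],[-0.27,0.4,0.02,0.183],[-0.2876,0.5,0.07,0.183],[-0.2876,0.56,0.13,0.183],[-0.2876,0.56,0.158,0.183],[-0.2876,0.56,0.158,0.183],[-0.2876,0.56,0.158,0.183]],
  ],
)

```text
clock: 16.4
eef_pos: [0.4009, 0.0158, 0.062]
orientation: [[0.954, -0.3, 0.001], [-0.3, -0.954, 0.0], [0.001, -0.0, -1.0]]
contact_force: [-0.1, -0.6, -0.8]
opening: 0.495
finger_force: 62.7
```

```bash
python3 - <<'E'
from fit import *
goal(.4754,-.0094,.044,-107.5)
s=bot.read_state();p=s["eef_pos"];R=np.array(s["orientation"]);print(p,s["clock"])
a,W,K,V=pts("wrist");cv2.imwrite("pics/k.png",a)
np.savez("w7.npz",a=a,W=W,K=K,V=V,p=p,R=R)
T=(W-p)@R*1000
q=T[188:240,258:300].reshape(-1,3);print("leaf",circ(q[:,0],q[:,2],s=1))
E
```

```text
move [0.1965, 0.0042, 0.0452] roll 0.0005 | y0 -107.46
[0.4009027  0.01577143 0.06203954] 16.4
leaf (array([ 36.56, -18.11]), 0.55, 2175)
```

View pics/k.png

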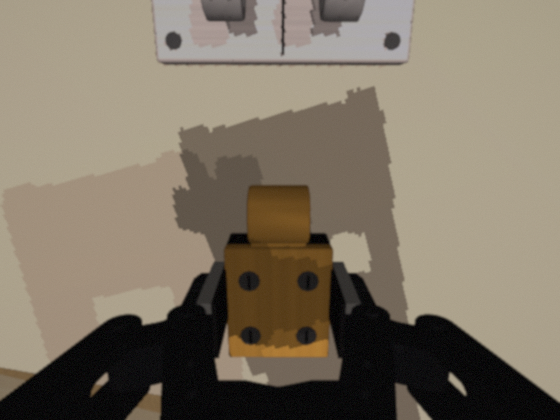

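The jamb knuckles show at (223,8) and (342,8), straight ahead of the leaf knuckle. I'll go down and stop about 30 mm short.

Emit:
carry_out(
  targets=[
    [[0,0.002,0.015,0],[0.02,0.004,0.035,0],[0.05,0.004,0.044,0],[0.08,0.004,0.044,0],[0.11,0.004,0.044,0],[0.12,0.004,0.044,0],[0.12,0.004,0.044,0]],
  ],
)

```text
clock: 17.32
eef_pos: [0.4459, -0.0011, 0.044]
orientation: [[0.953, -0.301, -0.0], [-0.301, -0.953, 0.0], [-0.0, 0.0, -1.0]]
contact_force: [0.3, -0.5, -1.8]
opening: 0.501
finger_force: 62.7
```

```bash
cat > rel.py <<'E'
from fit import *
s=bot.read_state();p=s["eef_pos"];R=np.array(s["orientation"]);print(p,s["clock"],s["contact_force"])
a,W,K,V=pts("wrist");cv2.imwrite("pics/l%d.png"%int(s["clock"]*100),a)
T=(W-p)@R*1000
q=T[188:240,258:300].reshape(-1,3);L=circ(q[:,0],q[:,2],s=1);print("leaf",L)
# jamb: points in tool z of tube tops
import sys
n=T.copy()
b=(n[...,2]<-20)&(n[...,0]>L[0][0]-12)&(n[...,0]<L[0][0]+60)&(abs(n[...,1])<34)
hs=cv2.cvtColor(a,cv2.COLOR_BGR2HSV); b&=hs[...,1]<90
cs,_,st,ce=cv2.connectedComponentsWithStats(b.astype(np.uint8))
for i in range(1,cs):
    if st[i,4]>150:
        q=n[_==i]; print("jamb",st[i],circ(q[:,0],q[:,2],s=1),"y",np.percentile(q[:,1],[.5,99.5]).round(2))
g=(n[...,2]<-20)&(hs[...,1]>=90)&(abs(n[...,1])<20)&(n[...,0]<60);q=n[g];print("leaf y",np.percentile(q[:,1],[.5,99.5]).round(2))
goal(.4754,-.0094,.044,-107.5)
E
python3 rel.py
```

```text
[ 0.44593913 -0.00106325  0.04399285] 17.325 [ 0.26252162 -0.5451214  -1.75498689]
leaf (array([ 36.53, -18.09]), 0.52, 2176)
jamb [ 188   96   48   65 2749] (array([ 67.39, -17.85]), 0.66, 2749) y [-28.29 -14.65]
jamb [ 316   96   48   65 2753] (array([ 67.35, -17.85]), 0.63, 2753) y [13.24 26.96]
leaf y [-19.78  19.68]
move [0.0775, -0.0022, -0.0003] roll -0.0004 | y0 -107.53
```

Emit:
carry_out(
  targets=[
    [[0.005,-0.003,0.0005,0],[0.015,-0.003,0.0005,0],[0.025,-0.003,0.0005,0],[0.035,-0.003,0.0005,0],[0.045,-0.003,0.0005,0],[0.055,-0.003,0.0005,0],[0.065,-0.003,0.0005,0],[0.072,-0.003,0.0005,0],[0.077,-0.003,0.0005,0],[0.077,-0.003,0.0005,0],[0.077,-0.003,0.0005,0]],
  ],
)

```text
clock: 18.75
eef_pos: [0.4753, -0.009, 0.0437]
orientation: [[0.954, -0.301, -0.0], [-0.301, -0.954, 0.0], [-0.0, 0.0, -1.0]]
contact_force: [0.7, -0.7, -1.1]
opening: 0.496
finger_force: 62.7
```

```bash
python3 rel.py; ls pics
```

```text
[ 0.47525133 -0.0090075   0.04366539] 18.75 [ 0.68996119 -0.67312856 -1.10561524]
leaf (array([ 36.56, -18.08]), 0.55, 2177)
jamb [ 198  185   44   58 2292] (array([ 37.03, -18.16]), 0.65, 2292) y [-27.07 -13.33]
jamb [ 317  185   44   58 2294] (array([ 36.95, -18.14]), 0.64, 2294) y [14.55 28.4 ]
leaf y [-19.61  19.7 ]
move [0.0007, 0.0008, -0.0009] roll -0.0003 | y0 -107.53
a.png
b.png
c.png
d.png
e.png
f.png
g.png
i.png
j.png
k.png
l1732.png
l1875.png
```

Emit:
carry_out(
  targets=[
    [[0.001,0,0,0],[0.001,0,0,0],[0.001,0,0,0],[0.001,0,0,0]],
  ],
)

```text
clock: 19.3
eef_pos: [0.4758, -0.0092, 0.0437]
orientation: [[0.954, -0.301, 0.0], [-0.301, -0.954, -0.0], [0.0, 0.0, -1.0]]
contact_force: [0.5, -0.1, -1.4]
opening: 0.496
finger_force: 62.7
```

```bash
python3 rel.py; python3 -c "
from cell import job
print(job.close_job())"
```

```text
[ 0.47575451 -0.00915792  0.04372662] 19.3 [ 0.4771467  -0.06064966 -1.44565192]
leaf (array([ 36.5 , -18.09]), 0.55, 2172)
jamb [ 198  187   44   57 2266] (array([ 36.48, -18.11]), 0.65, 2266) y [-27.08 -13.33]
jamb [ 316  187   45   57 2284] (array([ 36.43, -18.11]), 0.65, 2284) y [14.55 28.39]
leaf y [-19.77  19.74]
move [-0.0006, 0.0008, -0.0007] roll -0.0004 | y0 -107.53
the job is handed in; nothing more can be done
None
```

The job is handed in at about 19 s: the jamb block is set down and released within about 0.5 mm of the cross and square to the stops, and the leaf is held with its knuckle between the steel ones, hole axes within about 0.2 mm by the wrist camera and no sign of leaning on the block; the close call gave no verdict.

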